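# Ready the telescopic oven scraper

## Robot

A 6-joint arm with a two-finger parallel gripper is mounted at the origin on the work surface. World frame = base frame: x ahead of the robot, y to its left, z up, the work surface at z = 0. Lengths are in m, angles in rad, forces in N, time in s.
With the tool pointing down it reaches from about 0.275 to 0.775 m from the base axis. Payload 14.6 kg.
Tool frame: the origin (TCP) lies between the finger pads; the fingertips stand 11 mm ahead of it and the grasp point (between the pads) lies 8 mm behind it; z points along the fingers, y is the line along which they close (so a half turn about z gives the same grasp; the last joint's range is limited). The gripper opens to 85 mm and grips with 20 to 120 N. Pads are 22 mm wide; open, the fingers measure 114 mm over their backs; the gripper's body (76 mm by 85 mm) begins 54 mm behind the grasp point. The pads swing forward as they close: fully open they stand 13 mm farther back than shut.
Start: joints at [-1.498, 0.263, -0.048, 1.259, 0, 1.415], TCP at [0.119, -0.511, 0.242] pointing down, gripper open.
Joint ranges: [-2.65, 2.65], [-0.89, 1.7], [-1.18, 1.37], [-2.13, 2.11], [-1.35, 1.29], [-3.14, 3.14]. Speed limits (rad/s): [1.89, 1.89, 2.57, 2.79, 3.14, 3.14].

## Interface

Orientations are given as a unit quaternion [x, y, z, w].
In Python, from bench import bot, optics, nets gives the robot as it stands.
- The arm moves only by the shell command python3 -m crank 'ROWS' [OPENING]. ROWS is JSON, a list that holds one entry, the list of rows, each a list of 6 numbers: the shift along the tool's x, y, z normalised to -1 to 1, where 1 is 50 cm, then the turn, a rotation vector about the tool's x, y, z normalised to -1 to 1, where 1 is pi/2 rad. In form: [[[x, y, z, rx, ry, rz], ...]]. A call has 1 to 20 rows; each row is the pose to reach, as a shift and turn from the pose commanded when the call began, along the tool's axes at that moment; what a row does not reach only later rows make up. A row lasts 1/12 s, in which the tool goes at most 41.7 mm and 7.16 degrees, less where a joint would pass 70% of its speed; a pose out of reach is approached as far as the arm can. A call with a number of a shift or a turn outside -1 to 1 is refused whole. A call with a gripper value outside its range is refused whole. OPENING is the closure, from -1 (fully open) to 1 (shut), set as the call begins (- or left out, the last holds). The fingers move at their own pace and stop on an object; the grip force is fixed at half the most. Time passes only in rows, so rows that repeat a pose let the fingers close. It gives the time, the measured TCP pose, the force, the opening and the grip force at its end, in the units of the state.
- bot.get_obs(): the state, without advancing time (a new reading comes with each control period).
- optics.read_camera(name): name is "scene" or "top"; returns (picture, depth): 400x640x3 uint8, red, green, blue; 400x640 float32, m along the optical axis (not along the pixel's ray), 0 where there is no reading.
- optics.camera_info(name): a dict with "mtx" (3x3 intrinsics, pixels), "world_from_camera" (4x4, takes a point from camera to world coordinates). Camera axes: x right, y up, looking along -z (the intrinsics and any distortion apply to the point x, -y, -z); pixel columns grow to the right and rows downward; lengths in m; the calibration is good to about 2 mm. A picture is of the moment at which its call begins. camera_info takes no time and is no camera call.
- bot.sign_off(): hands the job in; it is judged then, once.
Trained networks look in the newest picture that a camera, given by its name, has taken for a name from the list of things; names that differ only in an ending like _2 or _b are one class to them, and where a whole thing is asked for, a point or a joint stands for the part that bears it (a point fixed in the world has none). Each returns a list of dicts, best first, with "conf" (0 to 1); they miss things now and then, are a little off and sometimes report something else, mostly with a low value. They report only what shows in the picture. A call takes as long as a camera call. They do not tell look-alikes from the thing itself.
- nets.boxes_of(target, camera): "extent" ([left, top, right, bottom] in pixels, round what is visible of it).
- nets.trace(target, camera): "region" (400x640 bool, what is visible of it) and "extent" ([left, top, right, bottom] in pixels, round what is visible of it).
- nets.spot_point(target, camera): "location" ([column, row] in pixels: a listed point, or the origin of a listed thing).
The state is a dict: "time_s": time; "joints": joint angles; "joint_vel": joint speeds; "joint_efforts": joint torques, N m; "position": TCP position; "orientation": TCP orientation; "contact_force": force on the tool from outside, world axes, zero at the start; "ft_torque": the same for the moment, N m; "gripper_width": opening from 0.0 (shut) to 1.0 (fully open); "grasp_force": force on a finger pad.
Only numpy, scipy, OpenCV 4.12 (cv2) and the standard library are available. Lean on these libraries where they do the work, as an engineer would, in place of code of your own. Each camera call takes 0.05 s, during which the arm holds its last target. There are 200 camera calls.

## Task

Lay the oven scraper in the black tool rest, blade hooked in front of the rest's two posts, and let go of it with its handle still short. Then take it anew at the spring button, press the button flush and draw the handle out until the button pops out again in the long setting. Grip the thin tubes lightly, leave the extended scraper lying in the rest, and do not disturb the things standing around.

Things in the scene. Friction and masses are not known exactly. Their poses are not given: they have to be found in the camera images.
- scraper: Oven scraper with telescopic handle, 200 mm long short, 250 mm long; 0.33 to 0.41 kg; lies flat on the counter. Origin: centre line of its underside. x runs along the tubes to the blade, z up, the button faces -y. Here and below, mm in this frame. Dark inner tube 22 x 22 fixed in a black collar 28 x 28 at x = 40 to 66. Balances near x = -5. Keep the grip on its thin tubes under 70 N a finger.
- blade_edge (a point): Middle of the front edge of the scraper's flat white nylon blade, at x = 100, z = 2.5 in the scraper's frame. The blade is 90 mm wide in y, 5 mm thick (z = 0 to 5), and runs from x = 65 to 100, wider than the tubes, so that its rear edge at x = 65 forms a shoulder on both sides.
- handle_end (a point): Middle of the free end of the handle: the bright square outer tube, 28 x 28 mm, underside z = 0, axis z = 14, 140 mm long (scraper x = -100 to 40 when short, -150 to -10 when long). It slides on the inner tube; grip it across y.
- handle (a joint): Draw of the outer tube along the scraper's -x, m: 0 short, 0.050 long, stop at 0.054. Locked (1.5 mm play) while the button stands out of one of its two holes. With the button held flush a pull of about 10 to 15 N along -x starts it; then its wall keeps the button in, and 4 to 8 N moves it on until the button pops out of the other hole.
- button (a joint): How far the spring button is pushed in, m: 0 fully out (8 mm proud of the outer tube), 0.008 flush with the tube's outside, 0.009 to 0.0115 beneath its wall. 3 N to start, 4.6 N at flush. A pad closed flat on the tube's side over the button makes it flush, with the other pad on the opposite side.
- button_tip (a point): Outer tip of the round-ended steel button, 12 mm in diameter, on the -y side of the tube, at x = -30, z = 14 in the scraper's frame (y = -22 when out). The button belongs to the inner tube and does not travel with the handle; pads closed there on the outer tube do travel with it.
- rest: Black tool rest, fixed. Origin on the counter; x: the way the blade of a scraper in it points. Mm: base 200 x 80 x 8 (x = -130 to 70); ridge 20 wide along x, x = -122 to 58, top z = 45, on which the tubes lie; a post on each side at x = 38 to 58, 34 apart inside, 54 outside, upright to z = 75, flared to 86.
- rest_cradle (a point): Top of the rest's ridge midway between the posts, x = 48, z = 45 mm in the rest's frame. The collar goes in here from above, the blade ahead of the posts. With scraper origin straight above rest origin the blade's rear edge is 7 mm ahead of the posts; pulled back, it catches on them.
- jar: Amber jar, 70 mm in diameter, 100 mm tall; a bystander.
- bottle: White bottle, 60 mm in diameter, 170 mm tall; a bystander.
- roll: Standing paper roll, 100 mm in diameter, 200 mm tall; a bystander.
- bowl: Steel bowl, 120 mm in diameter, 50 mm tall; a bystander.
There are look-alikes about, which are no part of the job. Of the things like the scraper, leave any that is red; of the rest the larger one is meant. Several things look just like the rest: the one meant starts farthest to the robot's left.

How it is judged:
On the way, in this order (a step that is already met when the one before it is completed fails the run):
1. the scraper lies in the rest, blade in front of the posts, handle still short, let go (x of scraper in the frame of rest between -0.012 and 0.03 m and z of scraper in the frame of rest between 0.041 and 0.05 m and x of blade_edge in the frame of rest above 0.085 m and angle between scraper's own z axis and vertical below 0.1 rad and value of joint handle below 0.005 m and value of joint button below 0.003 m and contact force between the fingers and scraper below 0.1 N and y of scraper in the frame of rest between -0.02 and 0.02 m), for 0.2 s.
2. the button is in and the handle is on its way out (value of joint handle above 0.012 m and value of joint button above 0.008 m).
At the end, for the whole second after the job is handed in: Handle drawn out 46 to 53.5 mm, button out again (under 2.5 mm in); scraper still and level (0.1 rad) in the rest, underside 41 to 50 mm up, origin 14 mm behind to 30 mm ahead of the rest's along its x and within 20 mm across, collar between the posts, blade ahead of them (value of joint handle between 0.046 and 0.0535 m and value of joint button below 0.0025 m and x of scraper in the frame of rest between -0.014 and 0.03 m and z of scraper in the frame of rest between 0.041 and 0.05 m and x of blade_edge in the frame of rest above 0.085 m and angle between scraper's own z axis and vertical below 0.1 rad and linear speed of scraper below 0.02 m/s and y of scraper in the frame of rest between -0.02 and 0.02 m); the robot touches nothing.
It fails at once if the thin tubes are squeezed too hard (contact force between the fingers and scraper above 180 N).
It fails at once if the jar is disturbed (distance of jar from where it was at the start of the episode above 0.03 m).
It fails at once if the bottle is disturbed (distance of bottle from where it was at the start of the episode above 0.03 m).
It fails at once if the paper roll is disturbed (distance of roll from where it was at the start of the episode above 0.03 m).
It fails at once if the bowl is disturbed (distance of bowl from where it was at the start of the episode above 0.03 m).
It also fails if it takes over 54 s, if anything falls off the work surface, if the arm or the gripper's body presses on something with over 40 N, if the wrist force passes 120 N, or if a joint passes its speed limit or range.

## Working session

There is one attempt and no reset: what is moved stays moved. The work goes in short steps, Python scripts to look and compute and a shell command to move; the robot and the scene stay as the last step left them, time stands still between calls to the robot, and variables do not carry over. Pictures are saved under pics/ and viewed, at most 10 in all, crops included, and the job is handed in when it is done.

```bash
mkdir -p pics; ls
python3 - <<'E'
from bench import bot, optics, nets
import cv2
for c in ["scene","top"]:
    im,d=optics.read_camera(c); cv2.imwrite(f"pics/{c}0.png",im[:,:,::-1])
    for n in ["scraper","rest","jar","bottle","roll","bowl"]:
        print(c,n,[([int(v) for v in b["extent"]],round(b["conf"],2)) for b in nets.boxes_of(n,c)])
    for n in ["button_tip","blade_edge","handle_end","rest_cradle"]:
        print(c,n,[([int(v) for v in b["location"]],round(b["conf"],2)) for b in nets.spot_point(n,c)])
print(bot.get_obs())
E
```

```text
pics
scene scraper [([307, 157, 362, 179], 0.9), ([317, 190, 390, 247], 0.7), ([397, 206, 477, 263], 0.57)]
scene rest [([287, 68, 342, 131], 0.98), ([249, 225, 312, 308], 0.69)]
scene jar [([412, 285, 449, 328], 0.98)]
scene bottle [([353, 342, 385, 375], 0.86), ([321, 206, 360, 246], 0.51)]
scene roll [([138, 129, 199, 203], 0.85), ([316, 189, 386, 245], 0.28)]
scene bowl [([222, 111, 260, 146], 0.63)]
scene button_tip [([350, 222], 0.58), ([324, 237], 0.4)]
scene blade_edge [([409, 217], 0.94), ([314, 171], 0.84), ([376, 200], 0.7)]
scene handle_end [([473, 257], 0.96), ([323, 240], 0.93), ([360, 160], 0.55), ([351, 223], 0.29)]
scene rest_cradle [([329, 77], 0.86), ([292, 239], 0.69)]
top scraper [([276, 164, 307, 230], 0.95), ([333, 209, 368, 255], 0.95), ([188, 225, 263, 254], 0.76)]
top rest [([394, 245, 436, 300], 0.88), ([289, 86, 329, 157], 0.79)]
top jar [([170, 154, 205, 186], 0.88)]
top bottle [([182, 91, 212, 119], 0.62)]
top roll [([419, 81, 483, 132], 0.63)]
top bowl [([425, 178, 468, 220], 0.57)]
top button_tip []
top blade_edge [([358, 211], 0.9), ([259, 233], 0.73)
[... 235 characters left out ...]
7573e+00,  2.63047174e-01, -4.83008398e-02,  1.25941223e+00,
        3.67522917e-06,  1.41549870e+00]), 'joint_vel': array([-1.91802110e-04,  2.43686744e-04, -3.12073590e-04,  6.38440620e-04,
       -4.18633538e-06, -8.22484235e-04]), 'joint_efforts': array([ 8.63339301e-04, -6.37436843e+01,  3.84769678e+01,  1.19560144e-03,
       -1.39570338e-04,  1.94976600e-06]), 'position': array([ 0.11856929, -0.51142895,  0.24230537]), 'orientation': array([9.93519369e-01, 1.13662937e-01, 1.08949181e-06, 1.81033231e-05]), 'contact_force': array([-0.49427362,  0.13422889, -0.55853292]), 'ft_torque': array([ 0.04071389, -0.00818949,  0.0061807 ]), 'grasp_force': 0.0, 'gripper_width': 1.0018015317440379}
```

View pics/scene0.png

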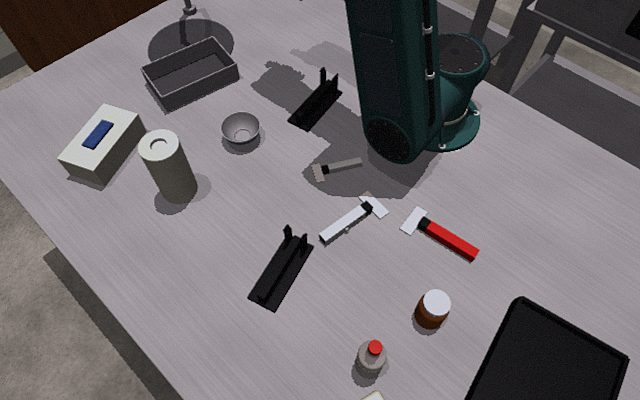

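View pics/top0.png

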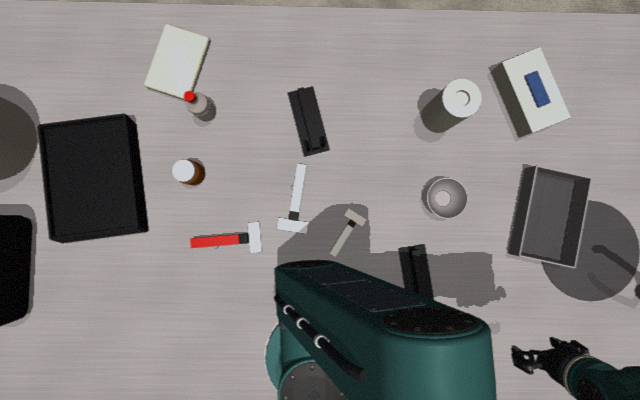

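Run:
```python
from bench import optics
for c in ["scene","top"]:
    i=optics.camera_info(c); print(c,i)
```

```text
scene {'mtx': array([[448.97529751,   0.        , 322.87269906],
       [  0.        , 448.97529751, 200.76246759],
       [  0.        ,   0.        ,   1.        ]]), 'world_from_camera': array([[-0.6847836 , -0.61885089,  0.38483113,  0.94638914],
       [ 0.72873902, -0.58389991,  0.35777135,  0.40647768],
       [ 0.00329575,  0.52543742,  0.85082587,  1.06530847],
       [ 0.        ,  0.        ,  0.        ,  1.        ]])}
top {'mtx': array([[398.26523698,   0.        , 319.82581231],
       [  0.        , 398.26523698, 192.50177527],
       [  0.        ,   0.        ,   1.        ]]), 'world_from_camera': array([[ 0.01447045,  0.99884572, -0.0458021 ,  0.42506977],
       [-0.99979837,  0.01509167,  0.01324645,  0.00548455],
       [ 0.01392239,  0.04560118,  0.9988627 ,  1.18838685],
       [ 0.        ,  0.        ,  0.        ,  1.        ]])}
```

```bash
cat > h.py <<'E'
import numpy as np, cv2
from bench import bot, optics, nets
def cloud(c, snap):
    im,d=snap; i=optics.camera_info(c); K=i["mtx"]; T=i["world_from_camera"]
    v,u=np.mgrid[:400,:640]
    P=np.stack([(u-K[0,2])/K[0,0]*d,-(v-K[1,2])/K[1,1]*d,-d],-1)
    return P@T[:3,:3].T+T[:3,3]
def near(dets,px):
    return min(dets,key=lambda b:np.hypot((b["extent"][0]+b["extent"][2])/2-px[0],(b["extent"][1]+b["extent"][3])/2-px[1]))
E
python3 - <<'E'
from h import *
out={}
for c,ps,pr in [("scene",(353,218),(280,266)),("top",(292,197),(309,121))]:
    s=optics.read_camera(c); W=cloud(c,s)
    for n,px in [("scraper",ps),("rest",pr)]:
        m=near(nets.trace(n,c),px)["region"]; m2=cv2.erode(m.astype(np.uint8),np.ones((2,2)))>0
        P=W[m&(s[1]>0)]; P=P[(P[:,2]>-.02)]
        out[c+n]=P
        print(c,n,len(P),"z pct",np.percentile(P[:,2],[1,10,50,90,99]).round(3))
        r=cv2.minAreaRect(P[:,:2].astype(np.float32)); print(r, cv2.boxPoints(r).round(3).tolist())
        if n=="scraper":
            Q=P[(P[:,2]>.018)]; q=cv2.minAreaRect(Q[:,:2].astype(np.float32)); print(" tube",len(Q),q)
        else:
            Q=P[(P[:,2]>.055)]; print(" posts",Q.round(3).tolist()[:40])
            Q=P[(P[:,2]>.035)&(P[:,2]<.055)]; print(" ridge",cv2.minAreaRect(Q[:,:2].astype(np.float32)))
    cv2.imwrite(f"pics/{c}1.png",s[0][:,:,::-1])
np.savez("c.npz",**out)
im=cv2.imread("pics/scene0.png")[140:320,230:490]; cv2.imwrite("pics/crop.png",cv2.resize(im,None,fx=3,fy=3,interpolation=cv2.INTER_CUBIC))
E
```

```text
scene scraper 1075 z pct [0.001 0.005 0.026 0.03  0.033]
((0.46100544929504395, 0.05908973515033722), (0.08798476308584213, 0.20240150392055511), 82.79374694824219) [[0.35499998927116394, 0.02800000086426735], [0.5559999942779541, 0.003000000026077032], [0.5669999718666077, 0.09000000357627869], [0.3659999966621399, 0.11500000208616257]]
 tube 639 ((0.47829678654670715, 0.05718647688627243), (0.03202202916145325, 0.16750146448612213), 81.60130310058594)
scene rest 2392 z pct [0.004 0.007 0.011 0.047 0.085]
((0.68852698802948, 0.024988964200019836), (0.20795942842960358, 0.08085207641124725), 16.196720123291016) [[0.5770000219345093, 0.03500000014901161], [0.6000000238418579, -0.0430000014603138], [0.800000011920929, 0.014999999664723873], [0.7770000100135803, 0.09300000220537186]]
 posts [[0.619, -0.022, 0.085], [0.619, -0.019, 0.088], [0.616, -0.019, 0.084], [0.625, -0.019, 0.09], [0.622, -0.019, 0.087], [0.619, -0.019, 0.083], [0.617, -0.017, 0.082], [0.615, -0.016, 0.08], [0.627, -0.021, 0.086], [0.625, -0.019, 0.086], [0.623, -0.018, 0.084], [0.622, -0.016, 0.085], [0.618, -0.016
[... 1918 characters left out ...]
7], [0.626, -0.013, 0.081], [0.625, -0.016, 0.086], [0.625, -0.019, 0.086], [0.622, 0.034, 0.084], [0.623, 0.032, 0.078], [0.623, 0.029, 0.078], [0.626, -0.008, 0.065], [0.623, -0.01, 0.08], [0.623, -0.013, 0.082], [0.623, -0.016, 0.084], [0.622, -0.019, 0.087], [0.623, -0.021, 0.084], [0.619, 0.037, 0.083], [0.618, 0.034, 0.087], [0.619, 0.032, 0.084], [0.62, 0.029, 0.079], [0.621, -0.01, 0.074], [0.62, -0.013, 0.082], [0.62, -0.016, 0.082], [0.619, -0.019, 0.087], [0.62, -0.021, 0.086], [0.616, 0.037, 0.085], [0.616, 0.034, 0.086], [0.616, 0.031, 0.085], [0.617, 0.029, 0.08]]
 ridge ((0.6941535472869873, 0.030227651819586754), (0.17803314328193665, 0.04799313470721245), 15.854756355285645)
```

View pics/crop.png

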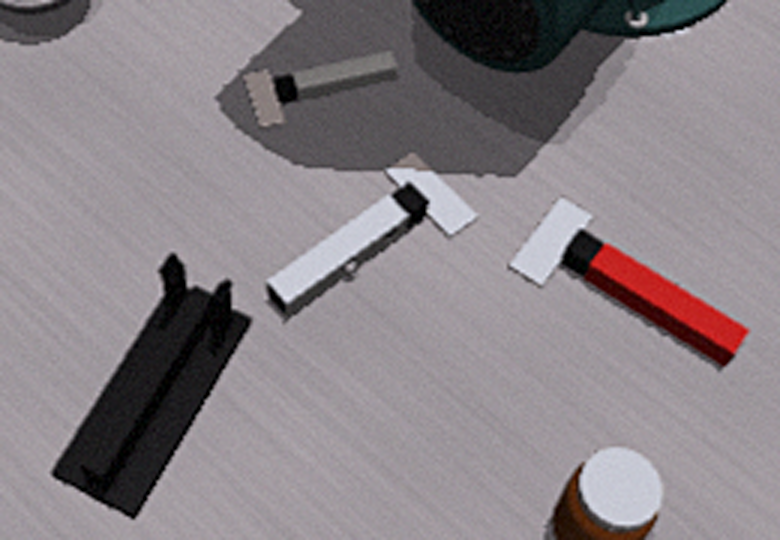

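```bash
cat >> h.py <<'E'
from scipy.optimize import least_squares
from scipy.spatial.transform import Rotation as R
SCR=[(-100,40,-14,14,0,28),(40,66,-14,14,0,28),(65,100,-45,45,0,5)]
RST=[(-130,70,-40,40,0,8),(-122,58,-10,10,0,45),(38,58,-27,-17,0,80),(38,58,17,27,0,80)]
def fit(P,boxes,p0,z0=0):
    P=P[P[:,2]>z0+.0035]
    def f(p):
        c,s=np.cos(p[2]),np.sin(p[2]); q=P-[p[0],p[1],z0+p[3]]
        L=np.stack([c*q[:,0]+s*q[:,1],-s*q[:,0]+c*q[:,1],q[:,2]],1)
        D=[]
        for b in boxes:
            b=np.array(b).reshape(3,2)/1000; a=np.abs(L-b.mean(1))-(b[:,1]-b[:,0])/2
            D.append(np.linalg.norm(np.maximum(a,0),axis=1)+np.minimum(a.max(1),0))
        return np.abs(np.min(D,0))
    r=least_squares(f,list(p0)+[0],loss="soft_l1",f_scale=.002,diff_step=1e-4)
    return r.x, np.sqrt(np.mean(f(r.x)**2))
def go(pos,yaw):
    """tool down, tool x at yaw (deg): shift and turn in the units of crank"""
    o=bot.get_obs(); C=R.from_quat(o["orientation"]); a=np.radians(yaw)
    G=R.from_matrix(np.array([[np.cos(a),np.sin(a),0],[np.sin(a),-np.cos(a),0],[0,0,-1]]))
    d=C.inv().apply(np.array(pos)-o["position"]); t=(C.inv()*G).as_rotvec()
    print("shift",(d/.5).round(4),"turn",(t/(np.pi/2)).round(4),"rows",np.linalg.norm(d)/.0417,np.degrees(np.linalg.norm(t))/7.16)
E
python3 - <<'E'
from h import *
D=np.load("c.npz")
for c in ["scene","top"]:
    for n,b,p in [("scraper",SCR,(.462,.0605,np.radians(171.7))),("rest",RST,(.665,.0204,np.radians(195.9)))]:
        x,e=fit(D[c+n],b,p); print(c,n,x[:2].round(4),np.degrees(x[2]).round(2),"z",x[3].round(4),"rms",e.round(4))
go((.462,.0605,.15),171.7)
E
```

```text
scene scraper [0.4608 0.0567] 172.06 z 0.001 rms 0.0018
scene rest [0.6628 0.0176] 195.57 z 0.0008 rms 0.0018
top scraper [0.4634 0.0604] 171.89 z 0.0009 rms 0.0019
top rest [0.6649 0.0212] 195.59 z 0.0007 rms 0.0021
shift [ 0.9275 -0.9592  0.1846] turn [-0.     -0.     -1.7627] rows 16.150690850466944 22.15741722140832
```

```bash
python3 -m crank '[[[0.9275,-0.9592,0.18,0,0,-1],[0.9275,-0.9592,0.18,0,0,-1],[0.9275,-0.9592,0.18,0,0,-1],[0.9275,-0.9592,0.18,0,0,-1],[0.9275,-0.9592,0.18,0,0,-1],[0.9275,-0.9592,0.18,0,0,-1],[0.9275,-0.9592,0.18,0,0,-1],[0.9275,-0.9592,0.18,0,0,-1],[0.9275,-0.9592,0.18,0,0,-1],[0.9275,-0.9592,0.18,0,0,-1],[0.9275,-0.9592,0.18,0,0,-1],[0.9275,-0.9592,0.18,0,0,-1],[0.9275,-0.9592,0.18,0,0,-1],[0.9275,-0.9592,0.18,0,0,-1],[0.9275,-0.9592,0.18,0,0,-1],[0.9275,-0.9592,0.18,0,0,-1],[0.9275,-0.9592,0.18,0,0,-1],[0.9275,-0.9592,0.18,0,0,-1]]]' -1; python3 -c "
from h import *
go((.462,.0586,.1),172); print(bot.get_obs()['joints'].round(2))"
```

```text
time_s: 2.9
position: [0.4629, 0.0628, 0.1517]
orientation: [0.621, 0.784, -0.0, -0.0]
contact_force: [0.1, 0.1, -0.1]
gripper_width: 0.999
grasp_force: 0.0
shift [-0.0078 -0.0035  0.1033] turn [-1.000e-04 -4.000e-04 -7.637e-01] rows 1.2433369430252763 9.599508515831825
[-0.04  0.22 -0.37  0.99  0.    1.3 ]
```

```bash
python3 -m crank '[[[-0.0078,-0.0035,0.08,0,0,-0.7637],[-0.0078,-0.0035,0.08,0,0,-0.7637],[-0.0078,-0.0035,0.08,0,0,-0.7637],[-0.0078,-0.0035,0.08,0,0,-0.7637],[-0.0078,-0.0035,0.08,0,0,-0.7637],[-0.0078,-0.0035,0.08,0,0,-0.7637],[-0.0078,-0.0035,0.08,0,0,-0.7637],[-0.0078,-0.0035,0.08,0,0,-0.7637],[-0.0078,-0.0035,0.08,0,0,-0.7637],[-0.0078,-0.0035,0.08,0,0,-0.7637],[-0.0078,-0.0035,0.08,0,0,-0.7637],[-0.0078,-0.0035,0.08,0,0,-0.7637]]]'; python3 -c "
from h import *
go((.462,.0586,.014),172)
s=optics.read_camera('scene'); cv2.imwrite('pics/g.png',cv2.resize(s[0][100:280,250:450,::-1],None,fx=3,fy=3,interpolation=cv2.INTER_CUBIC))"
```

```text
time_s: 3.9
position: [0.4609, 0.0555, 0.1125]
orientation: [0.073, 0.997, -0.0, 0.0]
contact_force: [0.8, 0.1, 0.7]
gripper_width: 0.998
grasp_force: 0.0
shift [-0.0012  0.0065  0.197 ] turn [-0.0001  0.0001 -0.0047] rows 2.3632566185754516 0.059309097656984874
```

View pics/g.png

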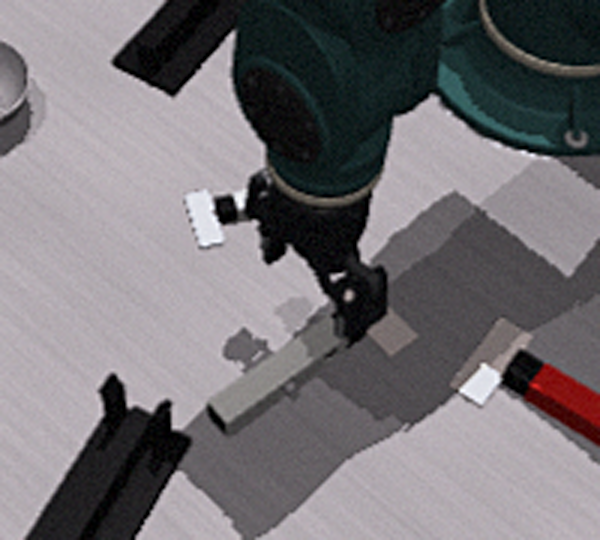

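```bash
python3 -m crank '[[[-0.001,0.0065,0.1,0,0,-0.005],[-0.001,0.0065,0.15,0,0,-0.005],[-0.001,0.0065,0.17,0,0,-0.005],[-0.001,0.0065,0.185,0,0,-0.005],[-0.001,0.0065,0.196,0,0,-0.005],[-0.001,0.0065,0.196,0,0,-0.005],[-0.001,0.0065,0.196,0,0,-0.005],[-0.001,0.0065,0.196,0,0,-0.005]]]'; python3 -c "
from h import *
go((.462,.0586,.014),172)"
```

```text
time_s: 4.62
position: [0.4628, 0.0594, 0.0151]
orientation: [0.068, 0.998, 0.0, 0.001]
contact_force: [0.7, 0.1, 0.0]
gripper_width: 0.999
grasp_force: 0.0
shift [ 0.0014 -0.0018  0.0022] turn [0.0001 0.0009 0.0023] rows 0.03802708102557634 0.031767755374259014
```

Good alignment; close.

```bash
python3 -m crank '[[[0,0,0,0,0,0],[0,0,0,0,0,0],[0,0,0,0,0,0],[0,0,0,0,0,0],[0,0,0,0,0,0],[0,0,0,0,0,0],[0,0,0,0,0,0],[0,0,0,0,0,0],[0,0,0,0,0,0],[0,0,0,0,0,0]]]' 1; python3 -c "
from h import *
print(bot.get_obs()['position'],bot.get_obs()['contact_force'])"
```

```text
time_s: 5.45
position: [0.4623, 0.0595, 0.0146]
orientation: [0.068, 0.998, 0.0, 0.0]
contact_force: [-2.5, 0.3, 8.9]
gripper_width: 0.317
grasp_force: 60.3
[0.46227357 0.05945801 0.01464422] [-2.50832614  0.34689399  8.88918601]
```

```bash
python3 -m crank '[[[0,0,-0.06,0,0,0],[0,0,-0.12,0,0,0],[0,0,-0.18,0,0,0],[0,0,-0.24,0,0,0],[0,0,-0.28,0,0,0],[0,0,-0.28,0,0,0],[0,0,-0.28,0,0,0],[0,0,-0.28,0,0,0],[0,0,-0.28,0,0,0]]]'; python3 -c "
from h import *
o=bot.get_obs();print(o['contact_force'],o['ft_torque'])
a=np.radians(195.6)
go((.664+.004*np.cos(a),.0202+.004*np.sin(a),.15),195.6)
s=optics.read_camera('scene'); cv2.imwrite('pics/l.png',cv2.resize(s[0][60:320,220:480,::-1],None,fx=2.2,fy=2.2,interpolation=cv2.INTER_CUBIC))"
```

```text
time_s: 6.2
position: [0.4613, 0.0595, 0.1528]
orientation: [0.068, 0.998, -0.0, -0.001]
contact_force: [-0.0, 0.1, -3.7]
gripper_width: 0.313
grasp_force: 61.3
[-0.0045412   0.12607031 -3.70519549] [ 0.01611798  0.07229865 -0.01437613]
shift [-0.405  -0.0262  0.0045] turn [ 2.000e-04 -1.700e-03 -2.597e-01] rows 4.867100288612159 3.263843972583512
```

View pics/l.png

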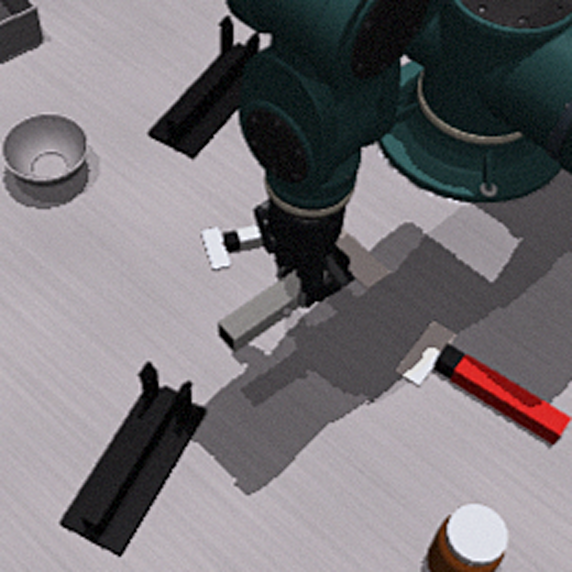

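The scraper is held level and lifted, with its handle at crop (265,312) and the rest at (135,465), clear below. Move over the rest.

```bash
python3 -m crank '[[[-0.06,-0.004,0,0,0,-0.05],[-0.12,-0.008,0,0,0,-0.1],[-0.18,-0.012,0,0,0,-0.15],[-0.24,-0.016,0,0,0,-0.2],[-0.30,-0.02,0,0,0,-0.26],[-0.36,-0.024,0.004,0,0,-0.26],[-0.39,-0.0262,0.004,0,0,-0.26],[-0.405,-0.0262,0.004,0,0,-0.26],[-0.405,-0.0262,0.004,0,0,-0.26],[-0.405,-0.0262,0.004,0,0,-0.26],[-0.405,-0.0262,0.004,0,0,-0.26]]]'
cat > chk.py <<'E'
from h import *
import sys
z0=float(sys.argv[1]); t=np.array(bot.get_obs()["position"])
for c in ["scene","top"]:
    s=optics.read_camera(c); W=cloud(c,s)
    ds=[d for d in nets.trace("scraper",c)]
    for d in ds:
        P=W[d["region"]&(s[1]>0)]; P=P[(P[:,2]>z0+.003)&(P[:,2]<z0+.035)]
        if len(P)<80 or np.hypot(*(np.median(P,0)[:2]-t[:2]))>.15: continue
        x,e=fit(P,SCR,(.66,.019,np.radians(195.6)),z0)
        q=x[:2]-([.6628,.0176] if c=="scene" else [.6649,.0212]); a=np.radians(195.6)
        print(c,len(P),"rel x",(q@[np.cos(a),np.sin(a)]).round(4),"y",(q@[-np.sin(a),np.cos(a)]).round(4),"yaw",np.degrees(x[2]).round(2),"z",(z0+x[3]).round(4),"rms",e.round(4),"conf",d["conf"])
    cv2.imwrite(f"pics/{c}_{sys.argv[2]}.png",s[0][:,:,::-1])
E
python3 chk.py .136 a; python3 -c "
from h import *
a=np.radians(195.6)
go((.664+.004*np.cos(a),.0202+.004*np.sin(a),.06),195.6)"
```

```text
time_s: 7.17
position: [0.6599, 0.0194, 0.1521]
orientation: [-0.136, 0.991, 0.0, -0.0]
contact_force: [-0.3, 0.1, -3.8]
gripper_width: 0.314
grasp_force: 61.1
shift [ 0.0008 -0.0002  0.1854] turn [-0.      0.0001  0.0005] rows 2.2228833870687494 0.006768154392779314
```

```bash
python3 -c "
import cv2
a=cv2.imread('pics/scene_a.png')[150:350,190:390];b=cv2.imread('pics/top_a.png')[60:260,230:430]
cv2.imwrite('pics/ab.png',cv2.resize(cv2.hconcat([a,b]),None,fx=2,fy=2,interpolation=cv2.INTER_CUBIC))"
```

```text
(no output)
```

View pics/ab.png

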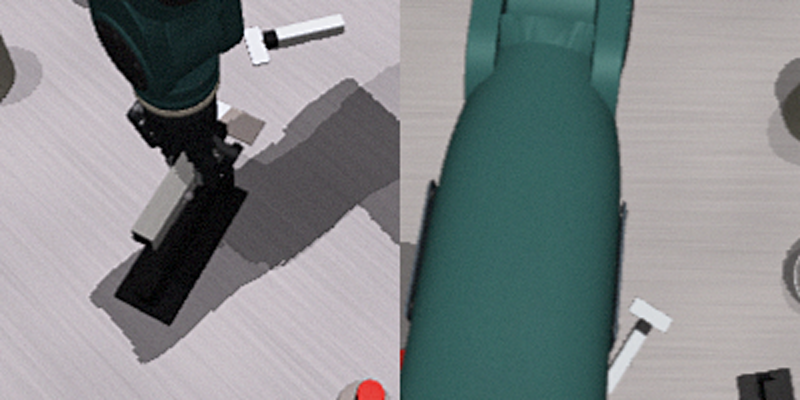

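The scene crop shows the tube held over the rest, parallel to it, and the arm blocks the top view. I'll measure the held tube from the scene depth alone.

```bash
cat > held.py <<'E'
from h import *
import sys
def held(z0,xr=(-.12,-.035),ref=(.6628,.0176),boxes=SCR):
    s=optics.read_camera("scene"); W=cloud("scene",s); a=np.radians(195.6); ex=np.array([np.cos(a),np.sin(a)]); ey=np.array([-ex[1],ex[0]])
    q=W[...,:2]-ref; X=q@ex; Y=q@ey; Z=W[...,2]
    g=s[0].astype(int).min(-1)
    m=(X>xr[0]-.02)&(X<xr[1])&(abs(Y)<.03)&(Z>z0+.005)&(Z<z0+.035)&(s[1]>0)&(g>55)
    m|=(X>.06)&(X<.12)&(abs(Y)<.055)&(Z>z0-.01)&(Z<z0+.012)&(g>90)
    P=W[m]; x,e=fit(P,boxes,(*ref,a),z0); d=x[:2]-ref
    print(len(P),"blade px",((X>.06)&m).sum(),"rel x",(d@ex).round(4),"y",(d@ey).round(4),"yaw",np.degrees(x[2]).round(2),"z",(z0+x[3]).round(4),"rms",e.round(4),"rear X",np.percentile(X[m],2).round(4))
if __name__=="__main__": held(float(sys.argv[1]))
E
python3 held.py .137; python3 -c "
from h import *
print(bot.get_obs()['position'])"
```

```text
713 blade px 283 rel x 0.0033 y -0.0012 yaw 195.46 z 0.1389 rms 0.0015 rear X -0.0959
[0.66062936 0.01928396 0.15269149]
```

```bash
python3 -m crank '[[[0,-0.002,0.04,0,0,0],[0,-0.002,0.08,0,0,0],[0,-0.002,0.10,0,0,0],[0,-0.002,0.12,0,0,0],[0,-0.002,0.13,0,0,0],[0,-0.002,0.14,0,0,0],[0,-0.002,0.15,0,0,0],[0,-0.002,0.15,0,0,0]]]'; python3 -m crank '[[[0,0,0.01,0,0,0],[0,0,0.02,0,0,0],[0,0,0.028,0,0,0],[0,0,0.034,0,0,0],[0,0,0.034,0,0,0],[0,0,0.034,0,0,0],[0,0,0.034,0,0,0]]]'; python3 held.py .046
```

```text
time_s: 8.08
position: [0.6612, 0.0182, 0.0768]
orientation: [-0.136, 0.991, 0.0, -0.0]
contact_force: [-0.9, -0.0, -4.9]
gripper_width: 0.316
grasp_force: 61.1
time_s: 8.67
position: [0.6613, 0.0181, 0.0602]
orientation: [-0.136, 0.991, 0.0, -0.0]
contact_force: [-0.1, -0.2, -4.3]
gripper_width: 0.316
grasp_force: 61.3
595 blade px 236 rel x 0.0032 y 0.0003 yaw 195.49 z 0.0465 rms 0.0016 rear X -0.0961
```

```bash
python3 -m crank '[[[0,0,0.001,0,0,0],[0,0,0.002,0,0,0],[0,0,0.003,0,0,0],[0,0,0.003,0,0,0],[0,0,0.003,0,0,0]]]'; python3 -m crank '[[[0,0,0,0,0,0],[0,0,0,0,0,0],[0,0,0,0,0,0],[0,0,0,0,0,0],[0,0,0,0,0,0],[0,0,0,0,0,0],[0,0,0,0,0,0],[0,0,0,0,0,0],[0,0,0,0,0,0]]]' -1; python3 held.py .045; python3 -c "
from h import *
a=np.radians(195.6); o=bot.get_obs(); print(o['position'],o['contact_force'])
go(o['position']+np.array([0.03*-np.cos(a),.03*-np.sin(a),0]),195.6)"
```

```text
time_s: 9.13
position: [0.6613, 0.0182, 0.0597]
orientation: [-0.136, 0.991, -0.0, 0.0]
contact_force: [-4.8, 0.2, 8.8]
gripper_width: 0.319
grasp_force: 62.7
time_s: 9.88
position: [0.6613, 0.0181, 0.0588]
orientation: [-0.136, 0.991, 0.0, -0.0]
contact_force: [-0.4, -0.2, -0.0]
gripper_width: 0.999
grasp_force: 0.0
597 blade px 233 rel x 0.0035 y 0.0004 yaw 195.44 z 0.046 rms 0.0015 rear X -0.0962
[0.66129605 0.01813065 0.0587485 ] [0.68560659 0.00852979 0.70621279]
shift [-0.06 -0.   -0.  ] turn [ 0.     -0.      0.0004] rows 0.7194244604316556 0.00475493310830933
```

```bash
python3 -m crank '[[[-0.02,-0.001,0,0,0,0],[-0.04,-0.001,0,0,0,0],[-0.0575,-0.001,0.004,0,0,0],[-0.0575,-0.001,0.008,0,0,0],[-0.0575,-0.001,0.015,0,0,0],[-0.0575,-0.001,0.015,0,0,0],[-0.0575,-0.001,0.015,0,0,0],[-0.0575,-0.001,0.015,0,0,0]]]'; python3 -m crank '[[[0,0,0,0,0,0],[0,0,0,0,0,0],[0,0,0,0,0,0],[0,0,0,0,0,0],[0,0,0,0,0,0],[0,0,0,0,0,0],[0,0,0,0,0,0],[0,0,0,0,0,0],[0,0,0,0,0,0],[0,0,0,0,0,0]]]' 1
```

```text
time_s: 10.6
position: [0.6887, 0.0253, 0.0513]
orientation: [-0.136, 0.991, 0.0, -0.0]
contact_force: [-0.5, 0.1, -0.4]
gripper_width: 1.002
grasp_force: 0.0
time_s: 11.43
position: [0.6896, 0.0251, 0.0518]
orientation: [-0.136, 0.991, -0.0, 0.001]
contact_force: [1.0, -2.7, 5.9]
gripper_width: 0.317
grasp_force: 60.1
```

Same width as on the bare tube (0.317), so the button is flush. Pull in small steps.

```bash
for i in 1 2 3; do python3 -m crank '[[[-0.004,0,0,0,0,0],[-0.008,0,0,0,0,0],[-0.012,0,0,0,0,0],[-0.016,0,0,0,0,0]]]' | egrep 'position|force'; done; python3 held.py .045
```

```text
position: [0.6962, 0.0274, 0.0518]
contact_force: [-6.4, -2.5, 9.9]
grasp_force: 60.8
position: [0.7034, 0.0294, 0.0518]
contact_force: [-15.4, -3.5, 15.0]
grasp_force: 60.5
position: [0.7114, 0.0316, 0.0518]
contact_force: [-8.6, -2.6, 11.0]
grasp_force: 60.0
683 blade px 277 rel x -0.0135 y 0.0012 yaw 195.49 z 0.046 rms 0.0024 rear X -0.1183
```

```bash
python3 -m crank '[[[-0.008,0,0,0,0,0],[-0.016,0,0,0,0,0],[-0.024,0,0,0,0,0],[-0.032,0,0,0,0,0],[-0.04,0,0,0,0,0],[-0.048,0,0,0,0,0],[-0.054,0,0,0,0,0],[-0.058,0,0,0,0,0]]]' | egrep 'position|force'; for i in 1 2 3; do python3 -m crank '[[[-0.002,0,0,0,0,0],[-0.004,0,0,0,0,0]]]' | egrep 'position|force'; done
```

```text
position: [0.7397, 0.0393, 0.0518]
contact_force: [-5.2, -2.3, 8.8]
grasp_force: 59.6
position: [0.7418, 0.04, 0.0518]
contact_force: [-3.5, -1.7, 8.5]
grasp_force: 59.8
position: [0.7435, 0.0405, 0.0518]
contact_force: [-6.9, -2.0, 9.3]
grasp_force: 60.1
position: [0.7454, 0.0411, 0.0518]
contact_force: [-6.5, -2.2, 9.2]
grasp_force: 60.1
```

```bash
for i in 1 2 3; do python3 -m crank '[[[-0.001,0,0,0,0,0],[-0.002,0,0,0,0,0],[-0.002,0,0,0,0,0]]]' | egrep 'position|force'; done
```

```text
position: [0.7463, 0.0414, 0.0519]
contact_force: [-6.6, -1.0, 8.6]
grasp_force: 60.1
position: [0.7473, 0.0416, 0.0518]
contact_force: [-6.8, -2.1, 8.4]
grasp_force: 60.1
position: [0.7482, 0.0419, 0.0518]
contact_force: [-6.4, -1.9, 9.3]
grasp_force: 60.0
```

```bash
cat > ext.py <<'E'
from held import *
B=[(-150,40,-14,14,0,28),(40,66,-14,14,0,28),(65,100,-45,45,0,5)]
held(.045,xr=(-.19,-.125),boxes=B)   # with 50 mm draw assumed
s=optics.read_camera("scene"); W=cloud("scene",s); a=np.radians(195.6); ex=np.array([np.cos(a),np.sin(a)]); ey=np.array([-ex[1],ex[0]])
q=W[...,:2]-(.6628,.0176); X=q@ex; Y=q@ey; Z=W[...,2]; g=s[0].astype(int).min(-1)
m=(abs(Y)<.05)&(abs(Y)>.02)&(X>.05)&(X<.13)&(Z>.04)&(Z<.06)&(g>90); print("blade X",np.percentile(X[m],[2,50,98]).round(4),m.sum())
m=(abs(Y)<.012)&(X<-.1)&(Z>.065)&(Z<.08)&(g>55); print("tube top rear X",np.percentile(X[m],[0,2,98]).round(4))
cv2.imwrite("pics/ext.png",cv2.resize(s[0][190:330,220:360,::-1],None,fx=4,fy=4,interpolation=cv2.INTER_CUBIC))
E
python3 ext.py
```

```text
532 blade px 313 rel x -0.0078 y -0.0002 yaw 194.86 z 0.046 rms 0.0016 rear X -0.1575
blade X [0.0583 0.078  0.0927] 197
tube top rear X [-0.1583 -0.1579 -0.1015]
```

View pics/ext.png

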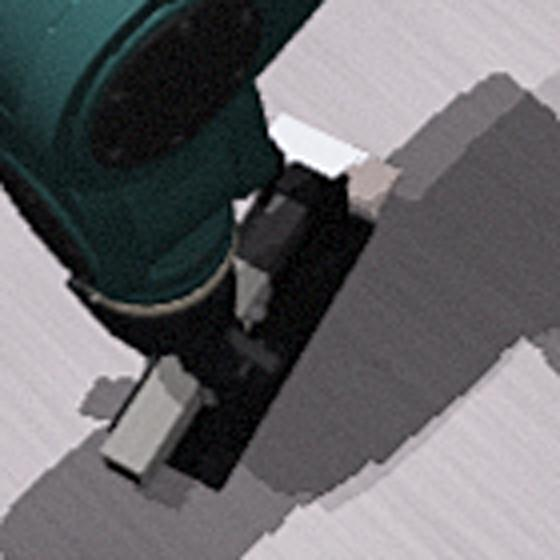

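The extended tube is at crop (150,430) with the blade ahead of the posts at (315,145). A light spot at (250,322) may be the button. I'll pull a little further to feel for the lock.

```bash
for i in 1 2 3; do python3 -m crank '[[[-0.001,0,0,0,0,0],[-0.001,0,0,0,0,0],[-0.001,0,0,0,0,0]]]' | egrep 'position|contact'; done
```

```text
position: [0.7486, 0.042, 0.0518]
contact_force: [-7.7, -2.1, 10.3]
position: [0.7488, 0.0421, 0.0518]
contact_force: [-8.7, -2.0, 11.3]
position: [0.749, 0.0421, 0.0518]
contact_force: [-11.3, -3.0, 12.6]
```

```bash
for i in 1 2; do python3 -m crank '[[[-0.001,0,0,0,0,0],[-0.002,0,0,0,0,0],[-0.002,0,0,0,0,0]]]' | egrep 'position|contact'; done;  python3 -m crank '[[[0.002,0,0,0,0,0],[0.004,0,0,0,0,0],[0.005,0,0,0,0,0],[0.005,0,0,0,0,0]]]'
```

```text
position: [0.7492, 0.0422, 0.0518]
contact_force: [-15.5, -5.0, 15.7]
position: [0.7495, 0.0423, 0.0518]
contact_force: [-21.3, -5.9, 17.6]
time_s: 16.08
position: [0.7493, 0.0423, 0.0518]
orientation: [-0.136, 0.991, -0.0, -0.0]
contact_force: [-5.2, -1.0, 8.6]
gripper_width: 0.323
grasp_force: 59.6
```

The handle is locked: force rises without further travel. Release and retreat upward.

```bash
python3 -m crank '[[[0,0,0,0,0,0],[0,0,0,0,0,0],[0,0,0,0,0,0],[0,0,0,0,0,0],[0,0,0,0,0,0],[0,0,0,0,0,0],[0,0,0,0,0,0],[0,0,0,0,0,0],[0,0,0,0,0,0]]]' -1; python3 -m crank '[[[0,0,-0.03,0,0,0],[0,0,-0.09,0,0,0],[0,0,-0.16,0,0,0],[0,0,-0.22,0,0,0],[0,0,-0.28,0,0,0],[0,0,-0.34,0,0,0],[0,0,-0.36,0,0,0],[0,0,-0.36,0,0,0],[0,0,-0.36,0,0,0],[0,0,-0.36,0,0,0]]]'; python3 ext.py; python3 -c "
from h import *
print(bot.get_obs()['contact_force'])
for n in ['button_tip','handle_end','blade_edge']: print(n,[(d['location'],d['conf']) for d in nets.spot_point(n,'scene')])"
```

```text
time_s: 16.83
position: [0.7498, 0.0424, 0.0512]
orientation: [-0.136, 0.991, -0.0, -0.0]
contact_force: [0.2, 0.7, -0.6]
gripper_width: 0.998
grasp_force: 0.0
time_s: 17.67
position: [0.7495, 0.0424, 0.2298]
orientation: [-0.136, 0.991, 0.0, -0.001]
contact_force: [0.0, 0.4, 0.0]
gripper_width: 1.0
grasp_force: 0.0
541 blade px 320 rel x -0.0078 y -0.0002 yaw 195.06 z 0.0463 rms 0.0016 rear X -0.1579
blade X [0.0577 0.0782 0.0922] 204
tube top rear X [-0.1592 -0.1585 -0.1017]
[0.47659124 0.32804315 0.21626789]
button_tip []
handle_end [([476.0, 256.3], 0.7), ([360.9, 160.5], 0.64), ([250.9, 309.8], 0.63), ([426.9, 314.1], 0.31)]
blade_edge [([303.1, 223.0], 0.96), ([312.4, 170.0], 0.66), ([410.0, 216.8], 0.66)]
```

View pics/ext.png

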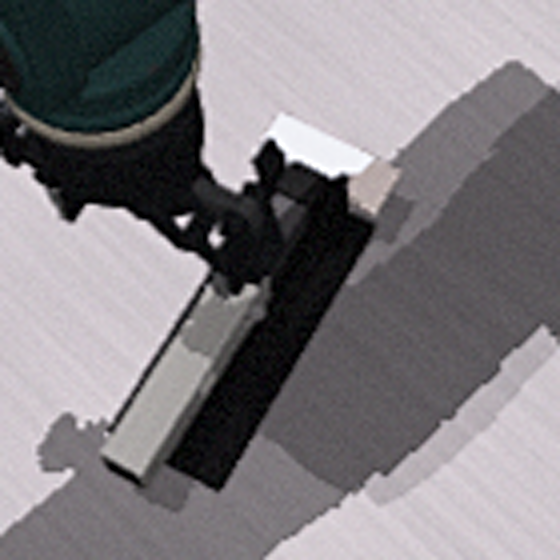

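The extended scraper lies in the rest with the blade hooked at (320,150) and the button standing out as a bump at (262,315). Draw is about 51 mm and scraper x is about -8 mm, both within limits, so I'm handing in.

```bash
python3 -c "
from bench import bot
print(bot.sign_off())"
```

```text
the job is handed in; nothing more can be done
None
```

The scraper lies in the far-left rest with its blade hooked in front of the posts; I released it there short, then drew the handle out about 51 mm until it locked with the button out, and handed the job in (no verdict came back).

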